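# Find the rocking incubator cover and press it home

### The job

One of the four blue covers on the white incubator block is not seated and rocks. With the fingertips, press each cover lightly near its edge until you find the one that rocks, then press that one firmly down at its centre until it is fully home and no longer rocks. Press the sound covers only gently, do not lift any cover, leave the bottles, tape and timer alone, and finish with the hand clear.

Things in the scene. Friction and masses are not known exactly. Their poses are not given: they have to be found in the camera images.
- block: white dry-block incubator, fixed, 179 x 179 x 50 mm high; origin at the centre of its underside on the worktop, x away from its control panel (which faces the robot, turned up to 20 degrees), y left, z up. Its deck has 2 x 2 square pockets, 70 mm wide, walls 13 mm (pocket centres at x and y = +-41.5 mm), each with a blue cover whose flat top stands 5 to 8 mm above the deck
- cover_front_left: lift-off blue square cover in the front left pocket, seen from the robot. 65 x 65 x 16 mm, 70 g, with 3.5 mm high press studs on the flat top: blue (14 mm wide) at the centre, white (9 mm) 26 mm from it along +-x and +-y; stud tops 19.5 mm above the origin, which is the centre of the underside; axes as the block's. All start level, undersides 39 to 42 mm up; height does not tell the loose one
- cover_front_right: lift-off blue square cover in the front right pocket, seen from the robot; size and origin as cover_front_left. Three covers, any of the four, are sound: each lies on a 60 mm square springy gasket (8 N/mm): pressed on a white stud it sinks under 1 mm and stays level. A light press is 1 to 6 N; more than 12 N on a sound cover harms its gasket
- cover_back_left: lift-off blue square cover in the back left pocket, seen from the robot; size and origin as cover_front_left. One cover, any of the four, is loose: it lies on a 16 mm square stopper under its middle, 3.5 mm proud. Pressed on a white stud with 1 N or more it tips about 0.15 rad (the stud sinks nearly 3 mm); let go, it falls back level
- cover_back_right: lift-off blue square cover in the back right pocket, seen from the robot; size and origin as cover_front_left. Seating: the loose cover pressed on its centre stud holds up to about 14 N, then its stopper slides down and stays down; after 3.5 mm the cover rests solidly on a ledge and is home, 3.5 mm lower than it started
- dropper_red: dropper bottle with red collar and cream top, 25 mm wide, 99 mm high, loose, beside the block on its left; origin at the centre of its underside
- dropper_black: dropper bottle with black top, 25 mm wide, 99 mm high, loose, beside the block on its right; origin at the centre of its underside
- dropper_blue: dropper bottle with blue collar, 25 mm wide, 99 mm high, loose, behind the block; origin at the centre of its underside
- tape_roll: roll of label tape, 60 mm across, 19 mm high, loose on the worktop to the left
- timer: bench timer, 62 x 68 x 21 mm, loose on the worktop to the left
Not all that is in view belongs to the job. What is shaped like the cover_back_left but green is not meant. Leave any pink or yellow look-alike of the cover_front_left alone.

How it is judged:
On the way:
1. the loose cover has been rocked by a press near its edge (one cover tipped by more than 0.06 rad while the fingers press it and its stopper still stands) (((angle between cover_front_left's own z axis and vertical above 0.06 rad and contact force between the fingers and cover_front_left above 0.3 N) or (angle between cover_front_right's own z axis and vertical above 0.06 rad and contact force between the fingers and cover_front_right above 0.3 N) or (angle between cover_back_left's own z axis and vertical above 0.06 rad and contact force between the fingers and cover_back_left above 0.3 N) or (angle between cover_back_right's own z axis and vertical above 0.06 rad and contact force between the fingers and cover_back_right above 0.3 N)) and z of stopper in the frame of block above 0.0305 m), for 0.1 s.
At the end, for the whole second after the job is handed in: the stopper under the loose cover is pushed down by at least 2.6 of its 3.5 mm, all four covers lie level (within 0.05 rad) and at rest in their pockets, undersides 36 to 43.5 mm above the worktop (z of stopper in the frame of block below 0.0294 m and angle between each of cover_front_left, cover_front_right, cover_back_left, cover_back_right's own z axis and vertical below 0.05 rad and z of cover_front_left in the frame of block between 0.036 and 0.0435 m and z of cover_front_right in the frame of block between 0.036 and 0.0435 m and z of cover_back_left in the frame of block between 0.036 and 0.0435 m and z of cover_back_right in the frame of block between 0.036 and 0.0435 m and linear speed of each of cover_front_left, cover_front_right, cover_back_left, cover_back_right below 0.01 m/s); the robot touches nothing.
It fails at once if a sound cover pressed hard (more than 12 N on its gasket) (contact force between any of cover_front_left, cover_front_right, cover_back_left, cover_back_right and pad_0 above 12 N or contact force between any of cover_front_left, cover_front_right, cover_back_left, cover_back_right and pad_1 above 12 N or contact force between any of cover_front_left, cover_front_right, cover_back_left, cover_back_right and pad_2 above 12 N).
It fails at once if a cover lifted (its centre raised to more than 47 mm, 5 mm or more above where it lay) (z of any of cover_front_left, cover_front_right, cover_back_left, cover_back_right in the frame of block above 0.047 m).
It fails at once if a bottle, the tape or the timer moved by more than 20 mm or tipped (distance of any of dropper_red, dropper_black, dropper_blue, tape_roll, timer from where it was at the start of the episode above 0.02 m or angle between any of dropper_red, dropper_black, dropper_blue, tape_roll, timer's own z axis and vertical above 0.3 rad).
It also fails if it takes over 64 s, if anything falls off the work surface, if the arm or the gripper's body presses on something with over 40 N, if the wrist force passes 120 N, or if a joint passes its speed limit or range.

### The arm

A 7-joint arm with a two-finger parallel gripper is mounted at the origin on a cart in front of the work surface, level with it; the furniture and walls round the work are solid. World frame = base frame: x ahead of the robot, y to its left, z up, the work surface at z = 0. Lengths are in m, angles in rad, forces in N, time in s.
With the tool pointing down it reaches from about 0.425 to 0.875 m from the base axis. Payload 4.7 kg.
Tool frame: the origin (TCP) lies where the fingers leave the gripper's body, on its centre line; the fingertips stand 70 mm ahead of it and the grasp point (between the pads) lies 51 mm ahead of it; z points along the fingers, y is the line along which they close (so a half turn about z gives the same grasp; the last joint's range is limited). The gripper opens to 87 mm and grips with 3 to 60 N. Pads are 19 mm wide; open, the fingers measure 117 mm over their backs; the gripper's body (75 mm by 190 mm) begins 51 mm behind the grasp point.
Start: joints at [1.174, 0.321, -0.07, 1.45, 0.023, 1.371, -0.057], TCP at [0.26, -0.596, 0.292] pointing down, gripper open.
Joint ranges: [-2.86, 2.86], [-0.3, 2.09], [-1.38, 1.24], [0.06, 2.45], [-1.56, 4.7], [0.09, 2.05], [-2.69, 2.69]. Speed limits (rad/s): [2.57, 2.57, 3.14, 3.14, 3.14, 3.14, 3.14].

### API

Orientations are given as a rotation vector (axis times angle).
In Python, from bench import ctrl gives the robot as it stands.
- The arm moves only by the tool drive_tool, never from a script. Its argument "motion" is a list of rows, each a list of 3 entries, a list of its own where there are three numbers: the shift along the tool's x, y, z in cm, then the turn, a rotation vector about the tool's x, y, z in degrees, then the opening, from -1 (shut) to 1 (fully open). In form: [[[x, y, z], [ax, ay, az], claw], ...]. A call has 1 to 12 rows; each row shifts and turns the commanded pose from where the row before left it, along the tool's axes as they then stand; what a row does not reach is not made up. A row lasts 1/8 s, in which the tool goes at most 62.5 mm and 10.7 degrees, less where a joint would pass 70% of its speed; a pose out of reach is approached as far as the arm can. A call with a gripper value outside its range is refused whole. The fingers move at their own pace and stop on an object; "force" is the grip in N (left out, the last holds). Time passes only in rows, so rows that do not move let the fingers close. It gives the time, the measured TCP pose, the force, the opening and the grip force at its end, in the units of the state.
- ctrl.get_state(): the state, without advancing time (a new reading comes with each control period).
- ctrl.get_image(name): name is "scene" or "side" or "wrist"; returns the picture (480x640x3 uint8, red, green, blue); there is no depth.
- ctrl.calibration(name): a dict with "K" (3x3 intrinsics, pixels), "origin" and "attitude" of the camera in the world; the wrist camera has in their place "tool_from_camera" (4x4, takes a point from camera to tool coordinates, whose origin is the TCP and whose axes are the flange's). Camera axes: x right, y up, looking along -z (the intrinsics and any distortion apply to the point x, -y, -z); pixel columns grow to the right and rows downward; lengths in m; the calibration is good to about 2 mm. A picture is of the moment at which its call begins: read the wrist's pose just before it. calibration takes no time and is no camera call.
- ctrl.close_job(): hands the job in; it is judged then, once.
The state is a dict: "time": time; "joint_positions": joint angles; "qd": joint speeds; "joint_torque": joint torques, N m; "position": TCP position; "tool_rot": TCP orientation; "ft_force": force on the tool from outside, world axes, zero at the start; "torque": the same for the moment, N m; "grip_width": opening from 0.0 (shut) to 1.0 (fully open); "grip_force": force on a finger pad.
Only numpy, scipy, OpenCV 4.12 (cv2) and the standard library are available. Lean on these libraries where they do the work, as an engineer would, in place of code of your own. Each camera call takes 0.05 s, during which the arm holds its last target. There are 200 camera calls.

## Working session

There is one attempt and no reset: what is moved stays moved. The work goes in short steps, Python scripts to look and compute and a tool call to move; the robot and the scene stay as the last step left them, time stands still between calls to the robot, and variables do not carry over. Pictures are saved under pics/ and viewed, at most 10 in all, crops included, and the job is handed in when it is done.

Besides the shell and the picture viewer there is one more tool, called after ">>>" as name(argument=value, ...) on one line, values as JSON. drive_tool: Moves the arm, as the interface text tells. Its arguments: {"type":"object","properties":{"motion":{"type":"array","items":{"type":"array"}},"force":{"type":"number"}},"required":["motion"]}

```bash
mkdir -p pics; python3 - <<'E'
from bench import ctrl
import cv2
print(ctrl.get_state())
for n in("scene","side"):
    cv2.imwrite(f"pics/{n}0.png",ctrl.get_image(n)[:,:,::-1]); print(n,ctrl.calibration(n))
print(ctrl.calibration("wrist"))
E
```

```text
{'time': 0.0, 'joint_positions': array([ 1.17410849,  0.32181648, -0.07010107,  1.45167084,  0.02264129,
        1.37078408, -0.05691862]), 'qd': array([ 1.09114974e-03,  3.20601400e-04, -8.05769236e-05, -1.54090293e-03,
       -1.74429004e-03, -9.21613545e-04,  4.01831504e-05]), 'joint_torque': array([-2.17192942e-04, -4.91294825e+01, -4.04057242e-01, -3.12525415e+01,
       -6.37814845e-02,  4.38063231e-02,  1.86629118e-04]), 'position': array([ 0.2593581 , -0.59556105,  0.29116785]), 'tool_rot': array([-3.07376531e+00, -6.40420142e-01,  8.08442953e-04]), 'ft_force': array([0.24163673, 0.09265021, 0.28051951]), 'torque': array([-0.0525309 , -0.02892569,  0.03615086]), 'grip_force': 0.0, 'grip_width': 1.0031621190730635}
scene {'K': array([[581.83572399,   0.        , 306.51797673],
       [  0.        , 581.83572399, 240.31322997],
       [  0.        ,   0.        ,   1.        ]]), 'origin': array([ 0.01739769, -0.2896488 ,  1.02167963]), 'attitude': array([ 0.64271094, -0.29540221, -0.784592  ])}
side {'K': array([[553.43440215,   0.        , 314.83946052],
       [  0.        , 553.43440215, 238.25037676],
       [  0.        ,   0.        ,   1.        ]]), 'origin': array([ 0.51910719, -1.11269774,  0.76445198]), 'attitude': array([ 1.07482598, -0.03046629, -0.05022729])}
{'K': array([[371.16413946,   0.        , 330.76737734],
       [  0.        , 371.16413946, 239.39032314],
       [  0.        ,   0.        ,   1.        ]]), 'tool_from_camera': array([[ 2.11895414e-04,  9.55818520e-01,  2.93957330e-01,
         8.01551763e-02],
       [ 9.99999805e-01, -2.97586671e-05, -6.24075228e-04,
         5.74018075e-04],
       [-5.87754883e-04,  2.93957405e-01, -9.55818340e-01,
        -9.26544826e-02],
       [ 0.00000000e+00,  0.00000000e+00,  0.00000000e+00,
         1.00000000e+00]])}
```

View pics/scene0.png

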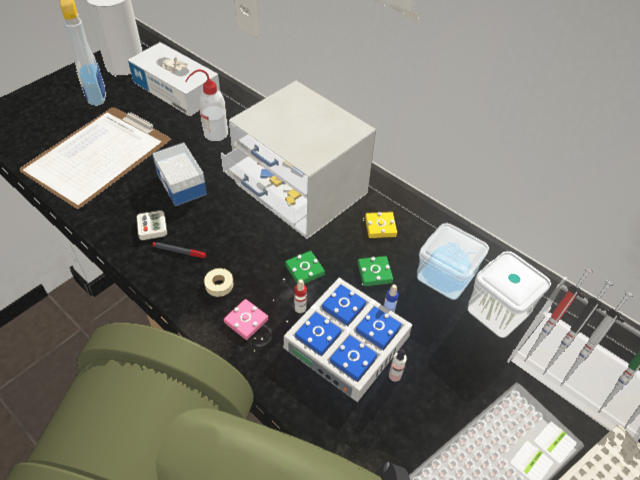

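View pics/side0.png

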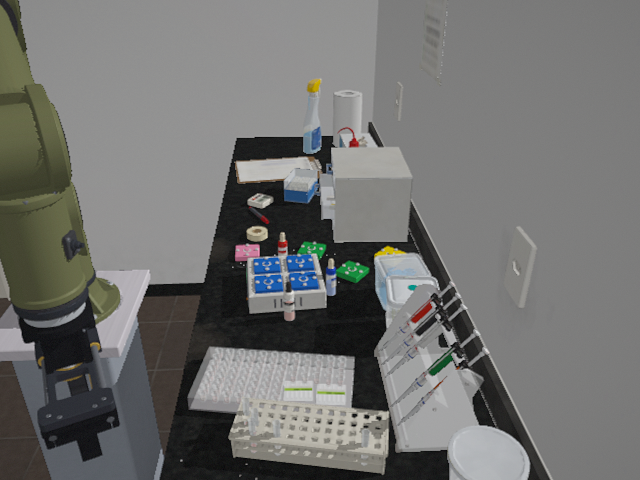

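The scene picture shows the white block at about (347,338). Its four blue covers are near (345,301), (318,331), (380,325) and (353,356). Green look-alikes are at (305,267) and (376,270), pink at (246,319) and yellow at (381,224). Only the four blue ones in the block fit. I'll enlarge a crop to confirm.

```bash
python3 - <<'E'
import cv2
im=cv2.imread("pics/scene0.png")[270:405,270:425]
cv2.imwrite("pics/crop.png",cv2.resize(im,None,fx=4,fy=4,interpolation=cv2.INTER_CUBIC))
E
```

```text
(no output)
```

View pics/crop.png

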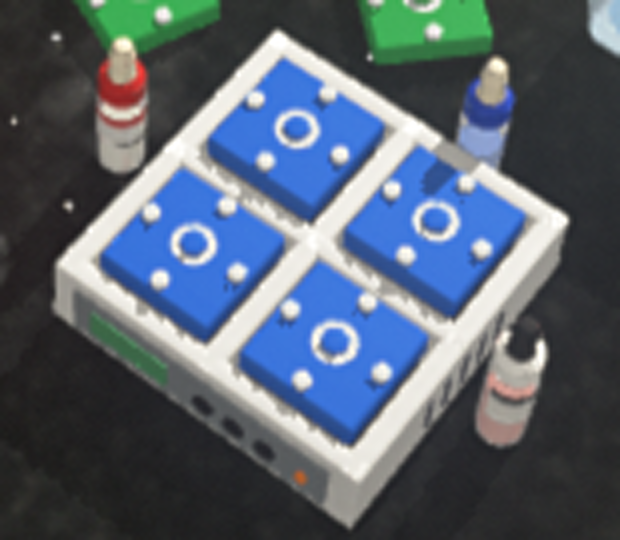

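The crop confirms the four blue covers. Centre studs are at crop (297,129) BL, (193,244) FL, (435,221) BR and (335,343) FR, and the panel is on the lower-left side.

```bash
cat > h.py <<'E'
import numpy as np, cv2
from scipy.spatial.transform import Rotation as R
from bench import ctrl
def ray(cam,px,z,T=None):
    c=ctrl.calibration(cam);K=c["K"]
    if T is None: Rm=R.from_rotvec(c["attitude"]).as_matrix();o=np.array(c["origin"])
    else:
        M=T@c["tool_from_camera"];Rm=M[:3,:3];o=M[:3,3]
    d=np.linalg.inv(K)@[px[0],px[1],1];d=Rm@[d[0],-d[1],-d[2]]
    return o+d*(z-o[2])/d[2]
def tool():
    s=ctrl.get_state();T=np.eye(4);T[:3,:3]=R.from_rotvec(s["tool_rot"]).as_matrix();T[:3,3]=s["position"];return T,s
def move(p,yaw):  # tool-frame shift (cm) & turn about z (deg) to world p, tool x axis heading yaw
    T,s=tool();x=T[:3,0]
    dy=(yaw-np.arctan2(x[1],x[0])+np.pi)%(2*np.pi)-np.pi
    return (T[:3,:3].T@(np.array(p)-T[:3,3])*100).round(2), -np.degrees(dy).round(2)
E
python3 - <<'E'
from h import *
c=dict(BL=(297,129),FL=(193,244),BR=(435,221),FR=(335,343))
P={}
for k,(u,v) in c.items():
    P[k]=ray("scene",(270+(u+.5)/4-.5,270+(v+.5)/4-.5),0.060);print(k,P[k].round(4))
for a,b in(("FL","BL"),("FR","BR"),("FR","FL"),("BR","BL")):
    d=P[b]-P[a];print(a,b,np.linalg.norm(d),np.degrees(np.arctan2(d[1],d[0])))
print("block",sum(P.values())/4)
T,s=tool();print(T.round(3))
E
```

```text
BL [0.5419 0.0783 0.06  ]
FL [0.4585 0.0719 0.06  ]
BR [ 0.5474 -0.0039  0.06  ]
FR [ 0.4646 -0.0108  0.06  ]
FL BL 0.08367435370046176 4.365463960106716
FR BR 0.08314962867829848 4.770920478420137
FR FL 0.08299593485587997 94.1947563139614
BR BL 0.08241079436599245 93.82727610730231
block [0.50311161 0.03386585 0.06      ]
[[ 0.917  0.399 -0.001  0.259]
 [ 0.399 -0.917  0.002 -0.596]
 [-0.    -0.002 -1.     0.291]
 [ 0.     0.     0.     1.   ]]
```

>>> drive_tool(motion=[[[3.6, -3.6, 0], [0, 0, 0], -1], [[4, -4, 0], [0, 0, 0], -1], [[4, -4, 0], [0, 0, 0], -1], [[4, -4, 0], [0, 0, 0], -1], [[4, -4, 0], [0, 0, 0], -1], [[4, -4, 0], [0, 0, 0], -1], [[4, -4, 0], [0, 0, 0], -1], [[4, -4, 0], [0, 0, 0], -1], [[4, -4, 0], [0, 0, 0], -1], [[4, -4, 0], [0, 0, 0], -1], [[4, -4, 0], [0, 0, 0], -1], [[3, -3, 0], [0, 0, 0], -1]], force=20)

```text
time: 1.6
position: [0.5009, 0.02, 0.2921]
tool_rot: [-3.075, -0.644, -0.0]
ft_force: [-0.2, -2.0, -1.1]
grip_width: 0.005
grip_force: 0.0
```

>>> drive_tool(motion=[[[0, 0, 0], [0, 0, 9.6], -1], [[0, 0, 0], [0, 0, 9.6], -1], [[0, 0, 0], [0, 0, 0], -1], [[0, 0, 0], [0, 0, 0], -1]])

```text
time: 2.1
position: [0.5005, 0.0173, 0.292]
tool_rot: [3.139, 0.123, -0.001]
ft_force: [0.2, 0.3, 0.7]
grip_width: 0.006
grip_force: 0.0
```

```bash
python3 - <<'E'
from h import *
T,s=tool();print(T.round(4),s["ft_force"],s["grip_width"])
cv2.imwrite("pics/w1.png",ctrl.get_image("wrist")[:,:,::-1]);np.save("T1.npy",T)
E
```

```text
[[ 9.969e-01  7.820e-02 -4.000e-04  5.005e-01]
 [ 7.820e-02 -9.969e-01 -1.000e-04  1.730e-02]
 [-4.000e-04  1.000e-04 -1.000e+00  2.920e-01]
 [ 0.000e+00  0.000e+00  0.000e+00  1.000e+00]] [0.23489393 0.29213649 0.70986985] 0.006050625413138383
```

View pics/w1.png

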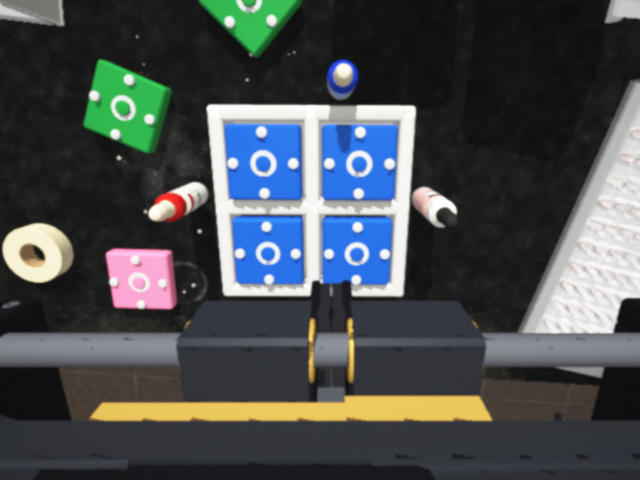

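The wrist view shows centre studs at BL (263,163), BR (358,163), FL (268,254) and FR (357,254). Bottles are left, right and behind the block.

```bash
python3 - <<'E'
from h import *
T=np.load("T1.npy");P={}
for k,p in dict(BL=(263,163),FL=(268.5,254),BR=(358,163),FR=(357,254)).items():
    P[k]=ray("wrist",p,0.06,T);print(k,P[k].round(4))
for k,p in dict(blue=(342,72),red=(160,212),blk=(448,217)).items(): print(k,ray("wrist",p,0.099,T).round(3))
# block fit from scene+wrist means
S=dict(BL=[.5419,.0783],FL=[.4585,.0719],BR=[.5474,-.0039],FR=[.4646,-.0108])
c=np.mean([(S[k]+P[k][:2])/2 for k in S],0);yaw=np.radians(4.3);u=np.array([np.cos(yaw),np.sin(yaw)]);v=np.array([-u[1],u[0]])
print("c",c, np.mean([P[k][:2] for k in S],0))
for k,(a,b) in dict(FR=(1,-1),FL=(1,1),BL=(1,1),BR=(1,-1)).items():
    a=1 if k[0]=="B" else -1
    q=c+.0415*(a*u+b*v);st=q+.028*u
    print(k,q.round(4),"stud",st.round(4),move([*st,.145],yaw))
E
```

```text
BL [0.5452 0.0782 0.06  ]
FL [0.4625 0.0711 0.06  ]
BR [ 0.5516 -0.0033  0.06  ]
FR [ 0.4689 -0.0106  0.06  ]
blue [0.617 0.017 0.099]
red [0.505 0.151 0.099]
blk [ 0.519 -0.075  0.099]
c [0.50507855 0.03386774] [0.5070571  0.03386047]
FR [ 0.4668 -0.0106] stud [ 0.4947 -0.0085] (array([-0.78,  2.52, 14.71]), np.float64(0.15))
FL [0.4606 0.0721] stud [0.4885 0.0742] (array([-0.76, -5.78, 14.71]), np.float64(0.15))
BL [0.5434 0.0784] stud [0.5713 0.0805] (array([ 7.54, -5.76, 14.71]), np.float64(0.15))
BR [ 0.5496 -0.0044] stud [ 0.5775 -0.0023] (array([ 7.52,  2.54, 14.71]), np.float64(0.15))
```

>>> drive_tool(motion=[[[-0.8, 2.5, 0], [0, 0, 0], -1], [[0, 0, 5], [0, 0, 0], -1], [[0, 0, 5], [0, 0, 0], -1], [[0, 0, 4], [0, 0, 0], -1], [[0, 0, 1.4], [0, 0, 0], -1], [[0, 0, 0], [0, 0, 0], -1], [[0, 0, 0.2], [0, 0, 0], -1], [[0, 0, 0.1], [0, 0, 0], -1], [[0, 0, 0], [0, 0, 0], -1]])

```text
time: 3.28
position: [0.4951, -0.0082, 0.136]
tool_rot: [3.139, 0.119, 0.002]
ft_force: [1.2, 0.5, 1.2]
grip_width: 0.003
grip_force: 0.0
```

>>> drive_tool(motion=[[[0, 0, 0.1], [0, 0, 0], -1], [[0, 0, 0.1], [0, 0, 0], -1], [[0, 0, 0.1], [0, 0, 0], -1], [[0, 0, 0], [0, 0, 0], -1], [[0, 0, 0], [0, 0, 0], -1]])

```text
time: 3.9
position: [0.4946, -0.0082, 0.1322]
tool_rot: [3.139, 0.119, -0.0]
ft_force: [0.6, 0.5, -0.3]
grip_width: 0.005
grip_force: 0.0
```

```bash
python3 - <<'E'
from h import *
T,s=tool();print(T[:3,3],s["ft_force"])
c=[]
for n in("wrist","side"): c.append(ctrl.get_image(n)[:,:,::-1])
w=c[0];sd=cv2.resize(c[1][240:340,230:350],None,fx=4,fy=4,interpolation=cv2.INTER_CUBIC)
cv2.imwrite("pics/w2.png",w);cv2.imwrite("pics/s2.png",sd)
for i in range(3):
    ctrl.get_image("side");print(ctrl.get_state()["ft_force"])
E
```

```text
[ 0.49459929 -0.00815207  0.13221484] [ 0.59756692  0.49449115 -0.33639782]
[ 0.03163576 -0.28896369 -0.07617403]
[-0.33320889  0.26418595  0.16696481]
[-0.02600478 -1.11550452  0.95683422]
```

View pics/s2.png

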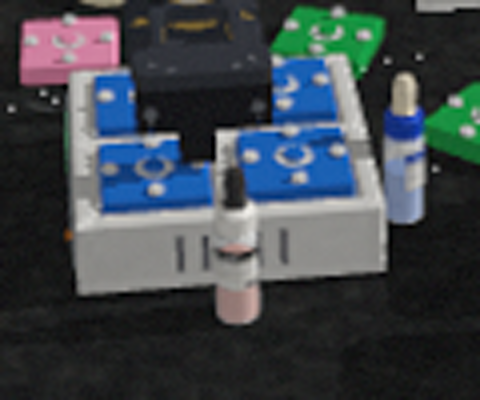

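The side crop shows the closed fingertips right over the back stud of FR, around crop (200,150). I'll descend finely.

>>> drive_tool(motion=[[[0, 0, 0.04], [0, 0, 0], -1], [[0, 0, 0.04], [0, 0, 0], -1], [[0, 0, 0], [0, 0, 0], -1]])

```text
time: 4.53
position: [0.4945, -0.0081, 0.1314]
tool_rot: [3.139, 0.119, -0.0]
ft_force: [0.3, 1.3, -0.8]
grip_width: 0.007
grip_force: 0.0
```

>>> drive_tool(motion=[[[0, 0, 0.04], [0, 0, 0], -1], [[0, 0, 0], [0, 0, 0], -1]])

```text
time: 4.78
position: [0.4946, -0.0082, 0.131]
tool_rot: [3.139, 0.119, -0.0]
ft_force: [-0.2, -0.8, 0.3]
grip_width: 0.002
grip_force: 0.0
```

>>> drive_tool(motion=[[[0, 0, 0.04], [0, 0, 0], -1], [[0, 0, 0], [0, 0, 0], -1]])

```text
time: 5.03
position: [0.4946, -0.0082, 0.1306]
tool_rot: [3.139, 0.119, -0.0]
ft_force: [0.3, -0.0, -0.1]
grip_width: 0.002
grip_force: 0.0
```

>>> drive_tool(motion=[[[0, 0, 0.04], [0, 0, 0], -1], [[0, 0, 0], [0, 0, 0], -1]])

```text
time: 5.28
position: [0.4946, -0.0081, 0.1302]
tool_rot: [3.139, 0.119, -0.0]
ft_force: [0.5, 0.5, -0.3]
grip_width: 0.001
grip_force: 0.0
```

>>> drive_tool(motion=[[[0, 0, 0.04], [0, 0, 0], -1], [[0, 0, 0], [0, 0, 0], -1]])

```text
time: 5.52
position: [0.4946, -0.0081, 0.1299]
tool_rot: [3.139, 0.119, 0.0]
ft_force: [1.0, 0.2, 0.9]
grip_width: 0.007
grip_force: 0.2
```

>>> drive_tool(motion=[[[0, 0, 0.03], [0, 0, 0], -1], [[0, 0, 0], [0, 0, 0], -1]])

```text
time: 5.78
position: [0.4947, -0.0082, 0.1297]
tool_rot: [3.139, 0.119, 0.0]
ft_force: [-0.3, -0.4, 1.3]
grip_width: 0.005
grip_force: 0.9
```

>>> drive_tool(motion=[[[0, 0, 0], [0, 0, 0], -1]])

```text
time: 5.9
position: [0.4946, -0.0082, 0.1296]
tool_rot: [3.139, 0.119, 0.0]
ft_force: [-0.4, 0.6, 2.2]
grip_width: 0.006
grip_force: 0.9
```

>>> drive_tool(motion=[[[0, 0, 0.03], [0, 0, 0], -1], [[0, 0, 0], [0, 0, 0], -1]])

```text
time: 6.15
position: [0.4947, -0.0082, 0.1294]
tool_rot: [3.139, 0.119, 0.0]
ft_force: [-0.8, -0.4, 3.9]
grip_width: 0.006
grip_force: 1.7
```

>>> drive_tool(motion=[[[0, 0, 0], [0, 0, 0], -1]])

```text
time: 6.28
position: [0.4947, -0.0082, 0.1294]
tool_rot: [3.139, 0.119, 0.0]
ft_force: [-1.9, 0.2, 4.2]
grip_width: 0.006
grip_force: 1.8
```

FR is sound, with force rising about 7 N/mm. Next is FL.

>>> drive_tool(motion=[[[0, 0, -0.5], [0, 0, 0], -1], [[0, 0, -0.7], [0, 0, 0], -1], [[0, -4.2, 0], [0, 0, 0], -1], [[0, -4.1, 0], [0, 0, 0], -1], [[0, 0, 0], [0, 0, 0], -1], [[0, 0, 0.6], [0, 0, 0], -1], [[0, 0, 0.3], [0, 0, 0], -1], [[0, 0, 0], [0, 0, 0], -1], [[0, 0, 0], [0, 0, 0], -1]])

```text
time: 7.4
position: [0.4884, 0.0741, 0.1322]
tool_rot: [3.139, 0.117, -0.0]
ft_force: [0.5, 0.8, -1.1]
grip_width: 0.003
grip_force: 0.0
```

>>> drive_tool(motion=[[[0, 0, 0.04], [0, 0, 0], -1], [[0, 0, 0], [0, 0, 0], -1], [[0, 0, 0], [0, 0, 0], -1]])

```text
time: 7.78
position: [0.4884, 0.0746, 0.1319]
tool_rot: [3.139, 0.119, 0.0]
ft_force: [0.2, 0.1, 0.4]
grip_width: 0.005
grip_force: 0.0
```

>>> drive_tool(motion=[[[0, 0, 0.04], [0, 0, 0], -1], [[0, 0, 0], [0, 0, 0], -1], [[0, 0, 0], [0, 0, 0], -1]])

```text
time: 8.15
position: [0.4883, 0.0746, 0.1314]
tool_rot: [3.139, 0.119, 0.0]
ft_force: [0.0, -0.5, -0.8]
grip_width: 0.005
grip_force: 0.0
```

>>> drive_tool(motion=[[[0, 0, 0.04], [0, 0, 0], -1], [[0, 0, 0], [0, 0, 0], -1], [[0, 0, 0], [0, 0, 0], -1]])

```text
time: 8.52
position: [0.4883, 0.0746, 0.131]
tool_rot: [3.139, 0.119, 0.0]
ft_force: [0.0, 0.2, -0.1]
grip_width: 0.004
grip_force: 0.0
```

>>> drive_tool(motion=[[[0, 0, 0.04], [0, 0, 0], -1], [[0, 0, 0], [0, 0, 0], -1], [[0, 0, 0], [0, 0, 0], -1]])

```text
time: 8.9
position: [0.4883, 0.0746, 0.1306]
tool_rot: [3.139, 0.119, -0.0]
ft_force: [-0.4, -0.9, 0.3]
grip_width: 0.003
grip_force: 0.0
```

>>> drive_tool(motion=[[[0, 0, 0.04], [0, 0, 0], -1], [[0, 0, 0], [0, 0, 0], -1], [[0, 0, 0], [0, 0, 0], -1]])

```text
time: 9.28
position: [0.4883, 0.0746, 0.1302]
tool_rot: [3.139, 0.119, -0.0]
ft_force: [-0.1, 0.1, 0.3]
grip_width: 0.007
grip_force: 0.0
```

>>> drive_tool(motion=[[[0, 0, 0.04], [0, 0, 0], -1], [[0, 0, 0], [0, 0, 0], -1], [[0, 0, 0], [0, 0, 0], -1]])

```text
time: 9.65
position: [0.4883, 0.0746, 0.1298]
tool_rot: [3.139, 0.119, -0.0]
ft_force: [-0.3, 0.3, 0.5]
grip_width: 0.004
grip_force: 0.0
```

>>> drive_tool(motion=[[[0, 0, 0.04], [0, 0, 0], -1], [[0, 0, 0], [0, 0, 0], -1], [[0, 0, 0], [0, 0, 0], -1]])

```text
time: 10.02
position: [0.4884, 0.0746, 0.1295]
tool_rot: [3.139, 0.119, 0.0]
ft_force: [-0.3, 1.1, 1.6]
grip_width: 0.007
grip_force: 0.7
```

>>> drive_tool(motion=[[[0, 0, 0.04], [0, 0, 0], -1], [[0, 0, 0], [0, 0, 0], -1], [[0, 0, 0], [0, 0, 0], -1]])

```text
time: 10.4
position: [0.4884, 0.0746, 0.1292]
tool_rot: [3.139, 0.119, 0.0]
ft_force: [-0.7, 0.2, 4.3]
grip_width: 0.005
grip_force: 1.8
```

FL is sound too. Next is BL.

>>> drive_tool(motion=[[[0, 0, -0.5], [0, 0, 0], -1], [[0, 0, -0.7], [0, 0, 0], -1], [[4.2, 0, 0], [0, 0, 0], -1], [[4.1, 0, 0], [0, 0, 0], -1], [[0, 0, 0], [0, 0, 0], -1], [[0, 0, 0.6], [0, 0, 0], -1], [[0, 0, 0.3], [0, 0, 0], -1], [[0, 0, 0], [0, 0, 0], -1], [[0, 0, 0], [0, 0, 0], -1]])

```text
time: 11.52
position: [0.5708, 0.0808, 0.1322]
tool_rot: [3.139, 0.119, 0.0]
ft_force: [-0.2, 0.1, 0.1]
grip_width: 0.01
grip_force: 0.0
```

>>> drive_tool(motion=[[[0, 0, 0.04], [0, 0, 0], -1], [[0, 0, 0], [0, 0, 0], -1], [[0, 0, 0], [0, 0, 0], -1]])

```text
time: 11.9
position: [0.5711, 0.0809, 0.1317]
tool_rot: [3.139, 0.119, 0.0]
ft_force: [-0.5, 0.3, 0.0]
grip_width: 0.006
grip_force: 0.1
```

>>> drive_tool(motion=[[[0, 0, 0.04], [0, 0, 0], -1], [[0, 0, 0], [0, 0, 0], -1], [[0, 0, 0], [0, 0, 0], -1]])

```text
time: 12.28
position: [0.5713, 0.0809, 0.1313]
tool_rot: [3.139, 0.119, 0.001]
ft_force: [0.2, -0.3, 0.4]
grip_width: 0.01
grip_force: 0.5
```

>>> drive_tool(motion=[[[0, 0, 0.04], [0, 0, 0], -1], [[0, 0, 0], [0, 0, 0], -1], [[0, 0, 0], [0, 0, 0], -1]])

```text
time: 12.65
position: [0.5714, 0.0809, 0.1311]
tool_rot: [-3.139, -0.119, -0.001]
ft_force: [1.3, -0.0, 1.5]
grip_width: 0.005
grip_force: 1.0
```

>>> drive_tool(motion=[[[0, 0, 0.03], [0, 0, 0], -1], [[0, 0, 0], [0, 0, 0], -1], [[0, 0, 0], [0, 0, 0], -1]])

```text
time: 13.02
position: [0.5715, 0.0809, 0.1309]
tool_rot: [3.139, 0.119, 0.002]
ft_force: [2.6, -1.0, 3.1]
grip_width: 0.007
grip_force: 1.5
```

>>> drive_tool(motion=[[[0, 0, 0.03], [0, 0, 0], -1], [[0, 0, 0], [0, 0, 0], -1], [[0, 0, 0], [0, 0, 0], -1]])

```text
time: 13.4
position: [0.5704, 0.0808, 0.1297]
tool_rot: [3.139, 0.119, -0.003]
ft_force: [1.0, 0.9, 0.3]
grip_width: 0.005
grip_force: 0.6
```

Force rose to 3 N with a sideways part, then let go with a drop, which could be tipping or a slip. I'll look.

```bash
python3 - <<'E'
from h import *
T,s=tool();print(T.round(4),s["ft_force"],s["torque"],s["grip_force"])
a=ctrl.get_image("wrist")[:,:,::-1];b=ctrl.get_image("side")[:,:,::-1]
a=cv2.resize(a[0:330,180:460],(400,471));b=cv2.resize(b[235:335,235:335],(400,400),interpolation=cv2.INTER_CUBIC)
o=np.zeros((480,800,3),np.uint8);o[:471,:400]=a;o[:400,400:]=b
cv2.imwrite("pics/m3.png",o);s=ctrl.get_state();print(s["ft_force"],s["position"])
E
```

```text
[[ 9.971e-01  7.570e-02 -1.600e-03  5.704e-01]
 [ 7.570e-02 -9.971e-01 -3.000e-04  8.080e-02]
 [-1.600e-03  1.000e-04 -1.000e+00  1.297e-01]
 [ 0.000e+00  0.000e+00  0.000e+00  1.000e+00]] [1.01883768 0.91213688 0.32531192] [ 0.03383464 -0.14689605  0.00420236] 0.5565823428332806
[0.55685235 0.02390548 0.6782108 ] [0.57046299 0.0808435  0.12974269]
```

View pics/m3.png

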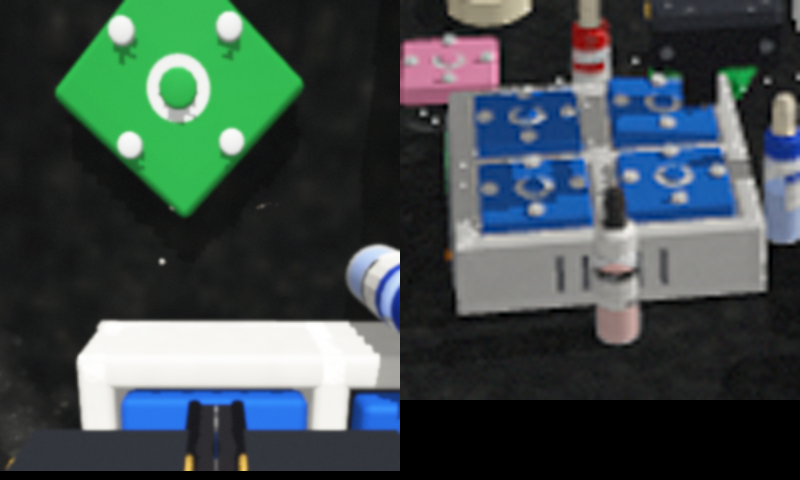

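The side crop shows BL with its front edge raised and its back pressed down. Force is about 0.6 N at 2 mm sink, so BL is the loose one. I'll tip it a bit further to make the rock certain.

>>> drive_tool(motion=[[[0, 0, 0.04], [0, 0, 0], -1], [[0, 0, 0], [0, 0, 0], -1], [[0, 0, 0], [0, 0, 0], -1]])

```text
time: 13.88
position: [0.5707, 0.0809, 0.1296]
tool_rot: [3.139, 0.119, -0.001]
ft_force: [-0.5, -0.7, 0.4]
grip_width: 0.004
grip_force: 0.2
```

>>> drive_tool(motion=[[[0, 0, 0.04], [0, 0, 0], -1], [[0, 0, 0], [0, 0, 0], -1], [[0, 0, 0], [0, 0, 0], -1]])

```text
time: 14.25
position: [0.571, 0.0808, 0.1293]
tool_rot: [3.139, 0.119, -0.0]
ft_force: [-0.1, -0.5, 0.4]
grip_width: 0.008
grip_force: 0.1
```

>>> drive_tool(motion=[[[0, 0, 0.03], [0, 0, 0], -1], [[0, 0, 0], [0, 0, 0], -1], [[0, 0, 0], [0, 0, 0], -1]])

```text
time: 14.62
position: [0.5711, 0.0809, 0.1291]
tool_rot: [3.139, 0.119, 0.0]
ft_force: [0.7, -0.2, 0.8]
grip_width: 0.001
grip_force: 0.2
```

>>> drive_tool(motion=[[[0, 0, 0.04], [0, 0, 0], -1], [[0, 0, 0], [0, 0, 0], -1], [[0, 0, 0], [0, 0, 0], -1]])

```text
time: 15.0
position: [0.5712, 0.0809, 0.1289]
tool_rot: [3.139, 0.119, 0.0]
ft_force: [-0.4, 0.7, 2.3]
grip_width: 0.007
grip_force: 1.0
```

>>> drive_tool(motion=[[[0, 0, 0.04], [0, 0, 0], -1], [[0, 0, 0], [0, 0, 0], -1], [[0, 0, 0], [0, 0, 0], -1]])

```text
time: 15.38
position: [0.5713, 0.0809, 0.1287]
tool_rot: [3.139, 0.119, 0.001]
ft_force: [-1.2, -0.4, 5.7]
grip_width: 0.006
grip_force: 2.6
```

```bash
python3 - <<'E'
from h import *
b=ctrl.get_image("side")[:,:,::-1][240:320,240:340]
cv2.imwrite("pics/m4.png",cv2.resize(b,None,fx=7,fy=7,interpolation=cv2.INTER_CUBIC))
E
```

```text
(no output)
```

View pics/m4.png

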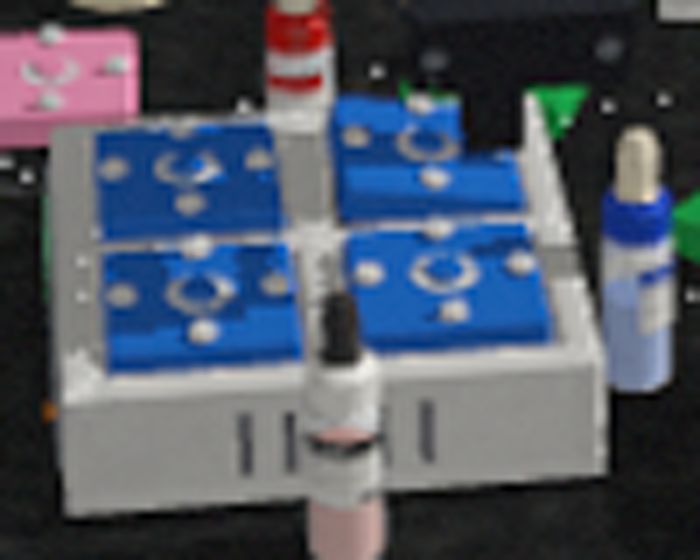

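BL is clearly tipped: its left side face is thick at (335,180) and sinks toward the right, while the other three are level. Now I'll release it and press its centre.

>>> drive_tool(motion=[[[0, 0, -0.3], [0, 0, 0], -1], [[0, 0, -0.9], [0, 0, 0], -1], [[-2.8, 0, 0], [0, 0, 0], -1], [[0, 0, 0], [0, 0, 0], -1], [[0, 0, 0.6], [0, 0, 0], -1], [[0, 0, 0.1], [0, 0, 0], -1], [[0, 0, 0], [0, 0, 0], -1], [[0, 0, 0], [0, 0, 0], -1]])

```text
time: 16.42
position: [0.5434, 0.0789, 0.1333]
tool_rot: [-3.139, -0.119, 0.0]
ft_force: [0.4, -0.3, 0.3]
grip_width: 0.007
grip_force: 0.0
```

>>> drive_tool(motion=[[[0, 0, 0.1], [0, 0, 0], -1], [[0, 0, 0.1], [0, 0, 0], -1], [[0, 0, 0], [0, 0, 0], -1], [[0, 0, 0], [0, 0, 0], -1]])

```text
time: 16.92
position: [0.5433, 0.0788, 0.1317]
tool_rot: [3.139, 0.119, 0.001]
ft_force: [-1.0, 0.0, 3.6]
grip_width: 0.006
grip_force: 1.9
```

>>> drive_tool(motion=[[[0, 0, 0.05], [0, 0, 0], -1], [[0, 0, 0.05], [0, 0, 0], -1], [[0, 0, 0], [0, 0, 0], -1]])

```text
time: 17.3
position: [0.5435, 0.0789, 0.1316]
tool_rot: [3.139, 0.119, 0.001]
ft_force: [-2.8, -1.4, 10.1]
grip_width: 0.004
grip_force: 5.1
```

>>> drive_tool(motion=[[[0, 0, 0.05], [0, 0, 0], -1], [[0, 0, 0.05], [0, 0, 0], -1], [[0, 0, 0], [0, 0, 0], -1]])

```text
time: 17.68
position: [0.5436, 0.0789, 0.1309]
tool_rot: [3.139, 0.119, 0.002]
ft_force: [-3.4, 0.4, 12.7]
grip_width: 0.001
grip_force: 6.2
```

>>> drive_tool(motion=[[[0, 0, 0.05], [0, 0, 0], -1], [[0, 0, 0.05], [0, 0, 0], -1], [[0, 0, 0], [0, 0, 0], -1]])

```text
time: 18.05
position: [0.5436, 0.0789, 0.13]
tool_rot: [3.139, 0.119, 0.002]
ft_force: [-4.0, -1.1, 12.6]
grip_width: 0.007
grip_force: 6.2
```

The stopper is sliding at about 13 N. I'll continue until it is solid.

>>> drive_tool(motion=[[[0, 0, 0.05], [0, 0, 0], -1], [[0, 0, 0.05], [0, 0, 0], -1], [[0, 0, 0], [0, 0, 0], -1]])

```text
time: 18.42
position: [0.5436, 0.0789, 0.1289]
tool_rot: [3.139, 0.119, 0.001]
ft_force: [-3.9, -1.0, 11.9]
grip_width: 0.003
grip_force: 6.2
```

>>> drive_tool(motion=[[[0, 0, 0.05], [0, 0, 0], -1], [[0, 0, 0.05], [0, 0, 0], -1], [[0, 0, 0], [0, 0, 0], -1]])

```text
time: 18.8
position: [0.5435, 0.0789, 0.1281]
tool_rot: [3.138, 0.119, 0.001]
ft_force: [-4.5, -0.7, 14.5]
grip_width: 0.006
grip_force: 7.2
```

>>> drive_tool(motion=[[[0, 0, 0.05], [0, 0, 0], -1], [[0, 0, 0], [0, 0, 0], -1]])

```text
time: 19.05
position: [0.5435, 0.0789, 0.128]
tool_rot: [3.138, 0.119, 0.001]
ft_force: [-6.0, -1.0, 17.6]
grip_width: 0.004
grip_force: 8.7
```

Force is now climbing with no travel, so it is on the ledge. One more firm push, then I'll lift and recheck the edge stud.

>>> drive_tool(motion=[[[0, 0, 0.1], [0, 0, 0], -1], [[0, 0, 0], [0, 0, 0], -1]])

```text
time: 19.3
position: [0.5435, 0.0789, 0.128]
tool_rot: [3.137, 0.119, 0.001]
ft_force: [-8.4, -2.1, 24.1]
grip_width: 0.005
grip_force: 11.9
```

>>> drive_tool(motion=[[[0, 0, -0.5], [0, 0, 0], -1], [[0, 0, -0.8], [0, 0, 0], -1], [[2.7, 0, 0], [0, 0, 0], -1], [[0, 0, 0], [0, 0, 0], -1], [[0, 0, 0.6], [0, 0, 0], -1], [[0, 0, 0.3], [0, 0, 0], -1], [[0, 0, 0.1], [0, 0, 0], -1], [[0, 0, 0.05], [0, 0, 0], -1], [[0, 0, 0], [0, 0, 0], -1], [[0, 0, 0], [0, 0, 0], -1]])

```text
time: 20.55
position: [0.5696, 0.0808, 0.1281]
tool_rot: [3.138, 0.119, -0.001]
ft_force: [-2.6, -0.6, 6.7]
grip_width: 0.007
grip_force: 3.6
```

>>> drive_tool(motion=[[[0, 0, 0.05], [0, 0, 0], -1], [[0, 0, 0.05], [0, 0, 0], -1], [[0, 0, 0], [0, 0, 0], -1], [[0, 0, 0], [0, 0, 0], -1]])

```text
time: 21.05
position: [0.5702, 0.0809, 0.1281]
tool_rot: [3.138, 0.119, 0.002]
ft_force: [-2.3, -1.1, 12.3]
grip_width: 0.006
grip_force: 5.7
```

The edge stud holds solid at 0.1281 under 12 N, so the cover no longer rocks. Now I'll lift clear.

>>> drive_tool(motion=[[[0, 0, -0.5], [0, 0, 0], -1], [[0, 0, -2], [0, 0, 0], -1], [[0, 0, -5], [0, 0, 0], -1], [[0, 0, -5], [0, 0, 0], -1], [[0, 0, -3], [0, 0, 0], -1], [[-5, 0, 0], [0, 0, 0], -1], [[0, 0, 0], [0, 0, 0], -1], [[0, 0, 0], [0, 0, 0], -1]])

```text
time: 22.05
position: [0.5205, 0.0769, 0.2822]
tool_rot: [3.139, 0.119, 0.003]
ft_force: [-0.2, 0.0, -0.6]
grip_width: 0.007
grip_force: 0.0
```

```bash
python3 - <<'E'
from h import *
T,s=tool();print(T[:3,3],s["ft_force"],s["time"])
b=ctrl.get_image("side")[:,:,::-1][230:320,240:350]
cv2.imwrite("pics/m5.png",cv2.resize(b,None,fx=6,fy=6,interpolation=cv2.INTER_CUBIC))
E
```

```text
[0.52050814 0.07693207 0.28220024] [-0.20120723  0.00493112 -0.63946215] 22.05
```

View pics/m5.png

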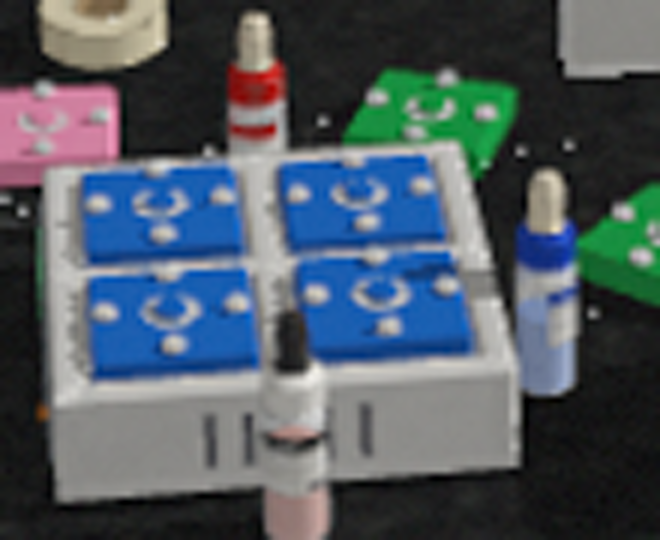

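All four covers look level, with BL at (360,200) now sitting lower. The bottles are undisturbed and the hand is clear.

```bash
python3 -c "
from bench import ctrl
print(ctrl.close_job())"
```

```text
the job is handed in; nothing more can be done
None
```

The back-left cover was the loose one: it rocked on an edge press, I pressed it fully home (about 3.7 mm down, no longer rocks), and the job was handed in with the hand clear; front-left and front-right tested sound under about 4 N, and back-right was never pressed because the loose one was found first.

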